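Sweep the loose nuts into the catch tray

ROBOT

A 6-joint arm with a two-finger parallel gripper is mounted at the origin on a cart in front of the work surface, level with it; the furniture and walls round the work are solid. World frame = base frame: x ahead of the robot, y to its left, z up, the work surface at z = 0. Lengths are in m, angles in rad, forces in N, time in s.
With the tool pointing down it reaches from about 0.35 to 0.775 m from the base axis. Payload 7.3 kg.
Tool frame: the origin (TCP) lies at the very end of the fingers, on their centre line; the grasp point (between the pads) lies 19 mm behind it; z points along the fingers, y is the line along which they close (so a half turn about z gives the same grasp; the last joint's range is limited). The gripper opens to 92 mm and grips with 3 to 60 N. Pads are 19 mm wide; open, the fingers measure 130 mm over their backs; the gripper's body (75 mm by 190 mm) begins 47 mm behind the grasp point.
Start: joints at [1.19, 0.342, 1.524, -0, 1.275, -0.146], TCP at [0.122, 0.511, 0.227] pointing down, gripper open.
Joint ranges: [-2.53, 2.53], [-0.77, 2.02], [0.04, 2.7], [-1, 4.14], [0.28, 2.66], [-3.11, 3.11]. Speed limits (rad/s): [2.57, 2.57, 3.14, 3.14, 3.14, 3.14].

INTERFACE

Orientations are given as [roll, pitch, yaw] about the fixed x, y, z axes, in that order (R = Rz(yaw) Ry(pitch) Rx(roll)).
In Python, from cell import observe, read_camera, get_calibration, hand_in, search_frame gives the robot as it stands.
- The arm moves only by the tool step_arm, never from a script. Its argument "commands" is a list of rows, each an object with "translation": the shift along the tool's x, y, z in mm, a list of three; "roll": the turn about the tool's z in rad. In form: [{"translation": [x, y, z], "roll": roll}, ...]. A call has 1 to 20 rows; each row shifts and turns the commanded pose from where the row before left it, along the tool's axes as they then stand; what a row does not reach is not made up. A row lasts 1/12 s, in which the tool goes at most 41.7 mm and 7.16 degrees, less where a joint would pass 70% of its speed; a pose out of reach is approached as far as the arm can. A call is refused whole if a number of a shift passes 41.7 or a number of a turn 0.125, either way. A call with a gripper value outside its range is refused whole. "fingers" is the opening, from 0 (shut) to 1 (fully open), set as the call begins (left out, the last holds). The fingers move at their own pace and stop on an object; "grip_force" is the grip in N (left out, the last holds). Time passes only in rows, so rows that do not move let the fingers close. It gives the time, the measured TCP pose, the force, the opening and the grip force at its end, in the units of the state.
- observe(): the state, without advancing time (a new reading comes with each control period).
- read_camera(name): name is "scene" or "top"; returns the picture (384x512x3 uint8, red, green, blue); there is no depth.
- get_calibration(name): a dict with "camera_matrix" (3x3 intrinsics, pixels), "world_from_camera" (4x4, takes a point from camera to world coordinates). Camera axes: x right, y up, looking along -z (the intrinsics and any distortion apply to the point x, -y, -z); pixel columns grow to the right and rows downward; lengths in m; the calibration is good to about 2 mm. A picture is of the moment at which its call begins. get_calibration takes no time and is no camera call.
- hand_in(): hands the job in; it is judged then, once.
Trained networks look in the newest picture that a camera, given by its name, has taken for a name from the list of things; names that differ only in an ending like _2 or _b are one class to them, and where a whole thing is asked for, a point or a joint stands for the part that bears it (a point fixed in the world has none). Each returns a list of dicts, best first, with "confidence" (0 to 1); they miss things now and then, are a little off and sometimes report something else, mostly with a low value. They report only what shows in the picture. A call takes as long as a camera call.
- search_frame(camera, name): "at" ([x, y, z] in m, in world coordinates, good to about 4 mm: the middle of the surface that is visible of it).
The state is a dict: "time": time; "qpos": joint angles; "qvel": joint speeds; "joint_efforts": joint torques, N m; "tool_pos": TCP position; "tool_rot": TCP orientation; "contact_force": force on the tool from outside, world axes, zero at the start; "torque": the same for the moment, N m; "opening": finger opening in m; "grip_force": force on a finger pad.
Only numpy, scipy, OpenCV 4.12 (cv2) and the standard library are available. Lean on these libraries where they do the work, as an engineer would, in place of code of your own. Each camera call takes 0.05 s, during which the arm holds its last target. There are 200 camera calls.

TASK

Clear the bench: sweep the three loose steel nuts along the bench top with the fingertips through the open front of the steel catch tray, until each nut is completely inside it. Only push the nuts, do not pick them up, and leave the wood block and the tools lying around them where they are.

Things in the scene. Friction and masses are not known exactly. Their poses are not given: they have to be found in the camera images.
- catch_tray: dark sheet-steel catch tray fixed to the bench, 180 mm wide (y), 120 deep (x), 31 high to its rim; origin at the centre of its underside. Its +x points from the open mouth to the back wall. Walls 3 mm thick (rim 6), inside 174 mm wide; side walls run from x = -60 mm (mouth) to +60. Floor 2 mm thick from x = -46 mm on, with a gentle ramp up to it from bench level at x = -70.
- nut_a_center (a point): centre of a big plain steel hexagon nut (right-hand one at the start) lying flat and loose on the bench, 30 mm across the flats, 35 mm across the corners, 16 mm high, about 0.06 kg; its centre is 8 mm above the bench. It slides when pushed; z is the nut's axis. All three nuts are alike.
- nut_b_center (a point): centre of a big plain steel hexagon nut (middle one at the start) lying flat and loose on the bench, 30 mm across the flats, 35 mm across the corners, 16 mm high, about 0.06 kg; its centre is 8 mm above the bench. It slides when pushed; z is the nut's axis. All three nuts are alike.
- nut_c_center (a point): centre of a big plain steel hexagon nut (left-hand one) lying flat and loose on the bench, 30 mm across the flats, 35 mm across the corners, 16 mm high, about 0.06 kg; its centre is 8 mm above the bench. It slides when pushed; z is the nut's axis. All three nuts are alike.
- wood_offcut: bystander: small loose block of dark wood, 50 (its x) x 60 (its y, about away from the robot) x 40 mm high, between the right-hand nut and the big fixed bench vice (about as far right as the gripper should go); origin at the centre of its underside
- screwdriver: bystander: loose screwdriver lying on the bench to the left of the nuts, 190 mm long (along its own y), 22 mm high; origin under its middle
- spanner: bystander: loose flat open-end spanner lying on the bench to the right of the tray, 161 mm long (along its own y), 32 mm wide, 6 mm high; origin under its middle
- nut_a: the nut of point nut_a_center; origin at the centre of its underside, z along the hole
- nut_b: the nut of point nut_b_center; origin at the centre of its underside, z along the hole
- nut_c: the nut of point nut_c_center; origin at the centre of its underside, z along the hole

How it is judged:
At the end, for the whole second after the job is handed in: All three nuts lie at rest inside the catch tray, each nut's centre at least 15 mm behind the front ends of the side walls and between the walls; the wood block, screwdriver and spanner are within 20 mm of where they were (x of nut_a_center in the frame of catch_tray between -0.045 and 0.06 m and y of nut_a_center in the frame of catch_tray between -0.087 and 0.087 m and height (world z) of each of nut_a_center, nut_b_center, nut_c_center below 0.024 m and linear speed of each of nut_a, nut_b, nut_c below 0.01 m/s and x of nut_b_center in the frame of catch_tray between -0.045 and 0.06 m and y of nut_b_center in the frame of catch_tray between -0.087 and 0.087 m and x of nut_c_center in the frame of catch_tray between -0.045 and 0.06 m and y of nut_c_center in the frame of catch_tray between -0.087 and 0.087 m and distance of each of wood_offcut, screwdriver, spanner from where it was at the start of the episode below 0.02 m); the robot touches nothing.
It fails at once if a nut is lifted off the bench instead of being swept (height (world z) of any of nut_a_center, nut_b_center, nut_c_center above 0.028 m).
It fails at once if the small plain block of dark wood is pushed more than 20 mm from its place (distance of wood_offcut from where it was at the start of the episode above 0.02 m).
It fails at once if the lying screwdriver is pushed more than 20 mm from its place (distance of screwdriver from where it was at the start of the episode above 0.02 m).
It fails at once if the small flat open-end spanner is pushed more than 20 mm from its place (distance of spanner from where it was at the start of the episode above 0.02 m).
It also fails if it takes over 61 s, if anything falls off the work surface, if the arm or the gripper's body presses on something with over 40 N, if the wrist force passes 120 N, or if a joint passes its speed limit or range.

## Working session

There is one attempt and no reset: what is moved stays moved. The work goes in short steps, Python scripts to look and compute and a tool call to move; the robot and the scene stay as the last step left them, time stands still between calls to the robot, and variables do not carry over. Pictures are saved under pics/ and viewed, at most 10 in all, crops included, and the job is handed in when it is done.

Besides the shell and the picture viewer there is one more tool, called after "Request:" by a JSON object that holds its "api" and its "payload", one argument or row to a line. step_arm: Moves the arm, as the interface text tells. Its arguments: {"type":"object","properties":{"commands":{"type":"array"},"fingers":{"type":"number"},"grip_force":{"type":"number"}},"required":["commands"]}

```bash
mkdir -p pics; cat > h.py <<'E'
import numpy as np, cv2
from cell import *
def px2w(cam,u,v,z=0.0):
    c=get_calibration(cam);K=np.array(c["camera_matrix"]);T=np.array(c["world_from_camera"])
    d=np.linalg.inv(K)@[u,v,1]; d=T[:3,:3]@[d[0],-d[1],-d[2]]; o=T[:3,3]
    return (o+d*(z-o[2])/d[2]).round(4)
def w2px(cam,p):
    c=get_calibration(cam);K=np.array(c["camera_matrix"]);T=np.array(c["world_from_camera"])
    q=np.linalg.inv(T)@[*p,1]; r=K@[q[0],-q[1],-q[2]]; return (r[:2]/r[2]).round(1)
def snap(cam,name):
    im=read_camera(cam); cv2.imwrite(f"pics/{name}.png",im[:,:,::-1]); return im
E
python3 - <<'E'
from h import *
snap("top","top0");snap("scene","sc0")
for n in ["catch_tray","nut_a","wood_offcut","screwdriver","spanner"]:
    for r in search_frame("top",n)[:4]: print(n,np.round(r["at"],3),round(r["confidence"],2),w2px("top",r["at"]))
s=observe();print(s["tool_pos"],s["tool_rot"],s["time"],s["opening"])
for c in("top","scene"): print(get_calibration(c).keys(), np.round(get_calibration(c)["world_from_camera"],2).tolist())
E
```

```text
catch_tray [ 0.646  0.325 -0.   ] 0.86 [274.8 161.1]
nut_a [0.489 0.431 0.013] 0.6 [228.  226.4]
nut_a [0.466 0.289 0.02 ] 0.49 [289.2 238.1]
nut_a [0.499 0.215 0.04 ] 0.39 [323.5 224.8]
wood_offcut [0.497 0.214 0.041] 0.62 [324.  225.8]
wood_offcut [0.486 0.431 0.015] 0.16 [228.  227.9]
screwdriver [0.46  0.535 0.017] 0.95 [182.5 238.2]
spanner [0.68  0.166 0.009] 0.58 [343.  147.2]
[0.12206491 0.51053224 0.22657893] [-3.14131918e+00 -7.98576022e-05  2.90682182e+00] 0.35 0.09197464803633194
dict_keys(['camera_matrix', 'world_from_camera']) [[0.02, 1.0, -0.04, 0.53], [-1.0, 0.02, -0.0, 0.37], [-0.0, 0.04, 1.0, 0.9], [0.0, 0.0, 0.0, 1.0]]
dict_keys(['camera_matrix', 'world_from_camera']) [[0.82, 0.42, -0.4, 0.22], [-0.57, 0.6, -0.56, -0.1], [0.01, 0.68, 0.73, 0.67], [0.0, 0.0, 0.0, 1.0]]
```

View pics/top0.png

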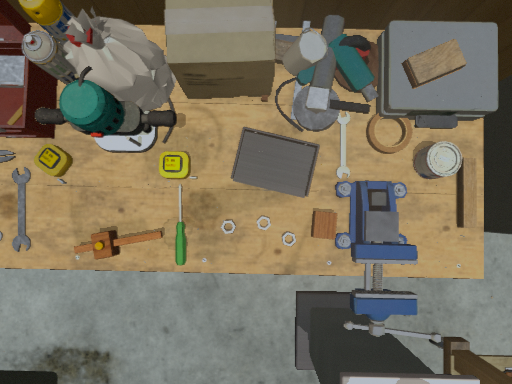

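View pics/sc0.png

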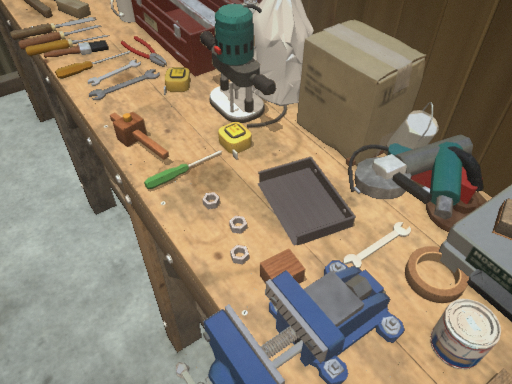

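The top view shows the nuts at about (229,227), (264,223) and (289,239). The tray's mouth edge runs from (232,178) to (306,196). The wood block is at (324,223), the screwdriver at (181,240), and the spanner at (344,145). I'll compute the geometry next.

```bash
python3 - <<'E'
from h import *
for n,u,v,z in [("c",229,227,.014),("b",264,223,.014),("a",289,239,.014),("TL",243,128,.031),("TR",319,147,.031),("BR",306,196,.031),("BL",232,178,.031),
 ("w1",314,209,.04),("w2",336,210,.04),("w3",334,238,.04),("w4",312,236,.04),("sdtip",180,186,.01),("sdend",181,264,.01),("edge",290,272,0),("vice",338,240,.03)]:
    print(n,px2w("top",u,v,z))
im=cv2.imread("pics/top0.png")[115:275,160:360]; cv2.imwrite("pics/top0z.png",cv2.resize(im,None,fx=3.7,fy=3.7,interpolation=cv2.INTER_CUBIC))
E
```

```text
c [0.488  0.4286 0.014 ]
b [0.499  0.3478 0.014 ]
a [0.4634 0.2893 0.014 ]
TL [0.7161 0.401  0.031 ]
TR [0.676  0.2259 0.031 ]
BR [0.563  0.2538 0.031 ]
BL [0.6004 0.4234 0.031 ]
w1 [0.5337 0.2365 0.04  ]
w2 [0.5326 0.187  0.04  ]
w3 [0.4697 0.1907 0.04  ]
w4 [0.4731 0.24   0.04  ]
sdtip [0.5808 0.5458 0.01  ]
sdend [0.3999 0.5379 0.01  ]
edge [0.3857 0.2843 0.    ]
vice [0.4648 0.1795 0.03  ]
```

View pics/top0z.png

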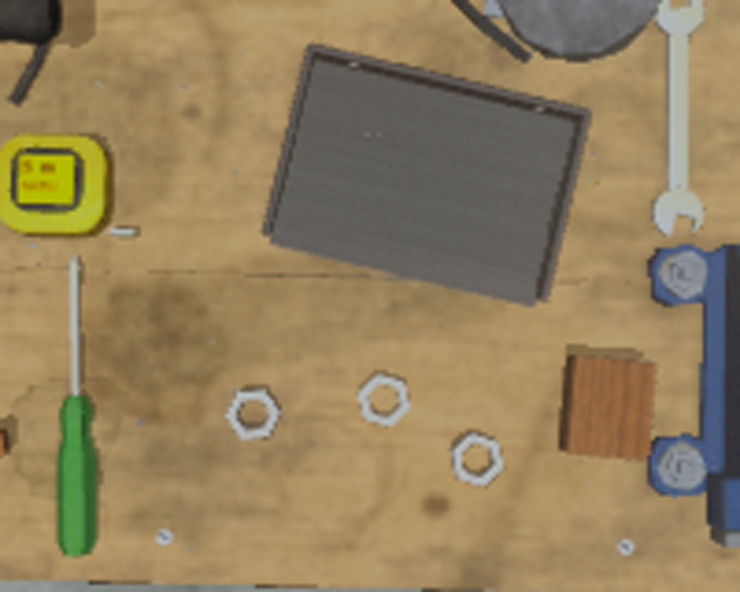

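Request:
{"api": "step_arm", "payload": {
  "commands": [
    {"translation": [0,0,0],"roll": 0.107},
    {"translation": [-33,4.5,0],"roll": 0},
    {"translation": [-33,4.5,0],"roll": 0},
    {"translation": [-33,4.5,0],"roll": 0},
    {"translation": [-33,4.5,0],"roll": 0},
    {"translation": [-33,4.5,0],"roll": 0},
    {"translation": [-33,4.5,0],"roll": 0},
    {"translation": [-33,4.5,0],"roll": 0},
    {"translation": [-33,4.5,0],"roll": 0},
    {"translation": [-33,4.5,0],"roll": 0},
    {"translation": [-33,4.5,0],"roll": 0},
    {"translation": [0,0,30],"roll": 0},
    {"translation": [0,0,30],"roll": 0},
    {"translation": [0,0,30],"roll": 0},
    {"translation": [0,0,30],"roll": 0},
    {"translation": [0,0,30],"roll": 0},
    {"translation": [0,0,0],"roll": 0},
    {"translation": [0,0,0],"roll": 0}
  ],
  "fingers": 0.22
}}

```text
time: 1.85
tool_pos: [0.4474, 0.4419, 0.0757]
tool_rot: [-3.139, -0.002, 2.8]
contact_force: [-0.9, -0.7, 0.2]
opening: 0.0199
grip_force: 0.0
```

Request:
{"api": "step_arm", "payload": {
  "commands": [
    {"translation": [0,0,20],"roll": 0},
    {"translation": [0,0,20],"roll": 0},
    {"translation": [0,0,15],"roll": 0},
    {"translation": [0,0,10],"roll": 0},
    {"translation": [0,0,5],"roll": 0},
    {"translation": [0,0,0],"roll": 0}
  ]
}}

```text
time: 2.35
tool_pos: [0.4485, 0.4427, 0.0073]
tool_rot: [3.141, 0.0, 2.8]
contact_force: [-0.5, 0.1, -0.2]
opening: 0.0201
grip_force: 0.0
```

```bash
python3 - <<'E'
from h import *
im=snap("scene","sc1")
s=observe();print(s["tool_pos"],s["contact_force"]);p=s["tool_pos"]
u,v=w2px("scene",[.5,.4,0]).astype(int);print(u,v)
c=im[max(0,v-90):v+70,max(0,u-110):u+90,::-1];cv2.imwrite("pics/sc1z.png",cv2.resize(c,None,fx=3.5,fy=3.5))
E
```

```text
[0.44872144 0.44291839 0.00787565] [0.83538046 0.53683042 1.00628266]
223 209
```

View pics/sc1z.png

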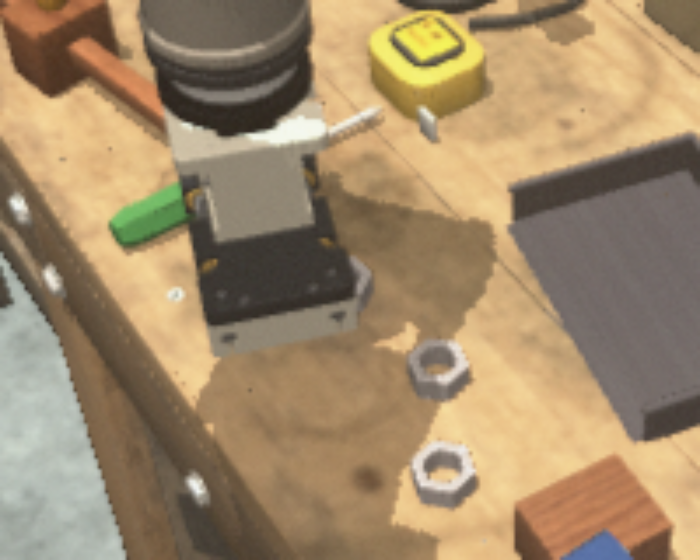

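The gripper is low behind nut c with its left-front edge just visible, the others untouched. Next I push c.

Request:
{"api": "step_arm", "payload": {
  "commands": [
    {"translation": [-8,0,0],"roll": 0},
    {"translation": [-8,0,0],"roll": 0},
    {"translation": [-10,0,0],"roll": 0},
    {"translation": [-10,0,0],"roll": 0},
    {"translation": [-10,0,0],"roll": 0},
    {"translation": [-10,0,0],"roll": 0},
    {"translation": [-10,0,0],"roll": 0},
    {"translation": [-10,0,0],"roll": 0},
    {"translation": [-10,0,0],"roll": 0},
    {"translation": [-10,0,0],"roll": 0},
    {"translation": [-10,0,0],"roll": 0},
    {"translation": [-10,0,0],"roll": 0},
    {"translation": [-10,0,0],"roll": 0},
    {"translation": [-10,0,0],"roll": 0},
    {"translation": [-8,0,0],"roll": 0},
    {"translation": [-6,0,0],"roll": 0},
    {"translation": [-4,0,0],"roll": 0},
    {"translation": [-3,0,0],"roll": 0},
    {"translation": [0,0,0],"roll": 0}
  ]
}}

```text
time: 3.98
tool_pos: [0.5967, 0.3896, 0.0068]
tool_rot: [3.141, 0.001, 2.8]
contact_force: [0.4, 0.2, 0.1]
opening: 0.0202
grip_force: 0.2
```

Request:
{"api": "step_arm", "payload": {
  "commands": [
    {"translation": [10,0,0],"roll": 0},
    {"translation": [20,0,0],"roll": 0},
    {"translation": [10,0,-20],"roll": 0},
    {"translation": [0,0,-40],"roll": 0},
    {"translation": [0,0,-40],"roll": 0},
    {"translation": [40,0,0],"roll": 0},
    {"translation": [40,0,0],"roll": 0},
    {"translation": [40,0,0],"roll": 0},
    {"translation": [40,0,0],"roll": 0},
    {"translation": [20,0,0],"roll": 0},
    {"translation": [0,0,0],"roll": 0}
  ]
}}

```text
time: 4.9
tool_pos: [0.3833, 0.465, 0.1068]
tool_rot: [-3.14, -0.002, 2.805]
contact_force: [0.5, 0.6, 0.1]
opening: 0.02
grip_force: 0.0
```

```bash
python3 - <<'E'
from h import *
im=snap("top","t2")
for r in search_frame("top","nut_a"): print(np.round(r["at"],3),round(r["confidence"],2))
s=observe();print(s["tool_pos"],s["tool_rot"])
cv2.imwrite("pics/t2z.png",cv2.resize(im[115:275,160:360,::-1],None,fx=3.7,fy=3.7,interpolation=cv2.INTER_CUBIC))
E
```

```text
[0.615 0.386 0.013] 0.64
[0.467 0.289 0.018] 0.51
[0.497 0.349 0.018] 0.4
[0.38769567 0.46396061 0.10696092] [3.14135097e+00 6.39056365e-04 2.80226377e+00]
```

View pics/t2z.png

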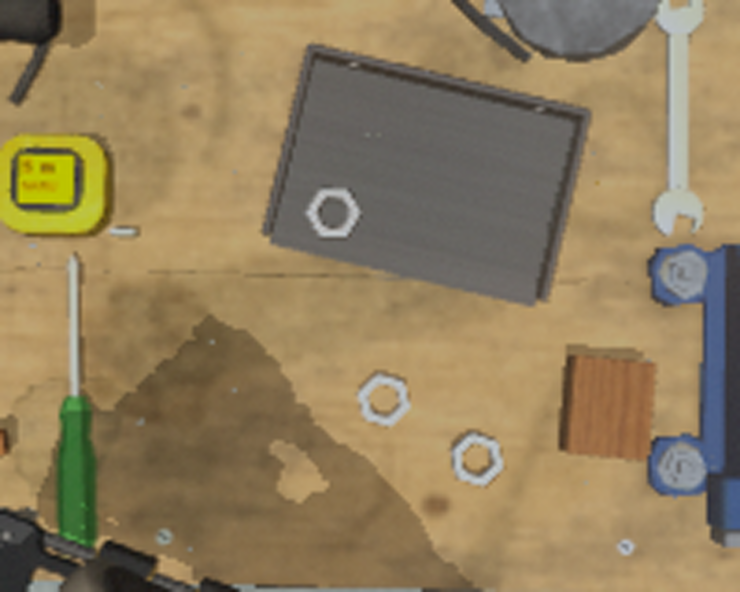

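Nut c is in the tray at zoom (333,213), about 34 mm ahead of tray centre on the mouth side, so it's well in. Nut b is next.

Request:
{"api": "step_arm", "payload": {
  "commands": [
    {"translation": [0,0,0],"roll": -0.087},
    {"translation": [0,0,0],"roll": -0.086},
    {"translation": [-22,-24,0],"roll": 0},
    {"translation": [-22,-24,0],"roll": 0},
    {"translation": [-22,-24,0],"roll": 0},
    {"translation": [-22,-24,0],"roll": 0},
    {"translation": [0,0,25],"roll": 0},
    {"translation": [0,0,25],"roll": 0},
    {"translation": [0,0,20],"roll": 0},
    {"translation": [0,0,15],"roll": 0},
    {"translation": [0,0,10],"roll": 0},
    {"translation": [0,0,5],"roll": 0},
    {"translation": [0,0,0],"roll": 0},
    {"translation": [0,0,0],"roll": 0}
  ]
}}

```text
time: 6.17
tool_pos: [0.4601, 0.3541, 0.0072]
tool_rot: [3.141, 0.001, 2.972]
contact_force: [-0.1, 0.3, 0.7]
opening: 0.0202
grip_force: 0.0
```

Request:
{"api": "step_arm", "payload": {
  "commands": [
    {"translation": [-8,0,0],"roll": 0},
    {"translation": [-8,0,0],"roll": 0},
    {"translation": [-10,0,0],"roll": 0},
    {"translation": [-10,0,0],"roll": 0},
    {"translation": [-10,0,0],"roll": 0},
    {"translation": [-10,0,0],"roll": 0},
    {"translation": [-10,0,0],"roll": 0},
    {"translation": [-10,0,0],"roll": 0},
    {"translation": [-10,0,0],"roll": 0},
    {"translation": [-10,0,0],"roll": 0},
    {"translation": [-10,0,0],"roll": 0},
    {"translation": [-10,0,0],"roll": 0},
    {"translation": [-8,0,0],"roll": 0},
    {"translation": [-5,0,0],"roll": 0},
    {"translation": [-3,0,0],"roll": 0},
    {"translation": [-2,0,0],"roll": 0},
    {"translation": [0,0,0],"roll": 0}
  ]
}}

```text
time: 7.58
tool_pos: [0.5917, 0.3315, 0.0066]
tool_rot: [3.142, 0.0, 2.973]
contact_force: [-0.1, -0.0, -0.6]
opening: 0.0205
grip_force: 0.0
```

Request:
{"api": "step_arm", "payload": {
  "commands": [
    {"translation": [10,0,0],"roll": 0},
    {"translation": [20,0,0],"roll": 0},
    {"translation": [10,0,-20],"roll": 0},
    {"translation": [0,0,-40],"roll": 0},
    {"translation": [0,0,-40],"roll": 0},
    {"translation": [40,0,0],"roll": 0},
    {"translation": [40,0,0],"roll": 0},
    {"translation": [40,0,0],"roll": 0},
    {"translation": [20,0,0],"roll": 0},
    {"translation": [0,0,0],"roll": 0},
    {"translation": [0,0,0],"roll": 0}
  ]
}}

```text
time: 8.5
tool_pos: [0.4132, 0.3624, 0.1073]
tool_rot: [3.141, 0.001, 2.975]
contact_force: [0.8, 0.3, 0.1]
opening: 0.0202
grip_force: 0.0
```

```bash
python3 - <<'E'
from h import *
im=snap("top","t3")
for r in search_frame("top","nut_a"): print(np.round(r["at"],3),round(r["confidence"],2))
s=observe();print(s["tool_pos"],s["tool_rot"])
cv2.imwrite("pics/t3z.png",cv2.resize(im[115:275,160:360,::-1],None,fx=3.7,fy=3.7,interpolation=cv2.INTER_CUBIC))
E
```

```text
[0.614 0.382 0.015] 0.57
[0.465 0.287 0.019] 0.49
[0.4150324  0.36204505 0.10706983] [3.14067459e+00 1.36980968e-03 2.97291440e+00]
```

View pics/t3z.png

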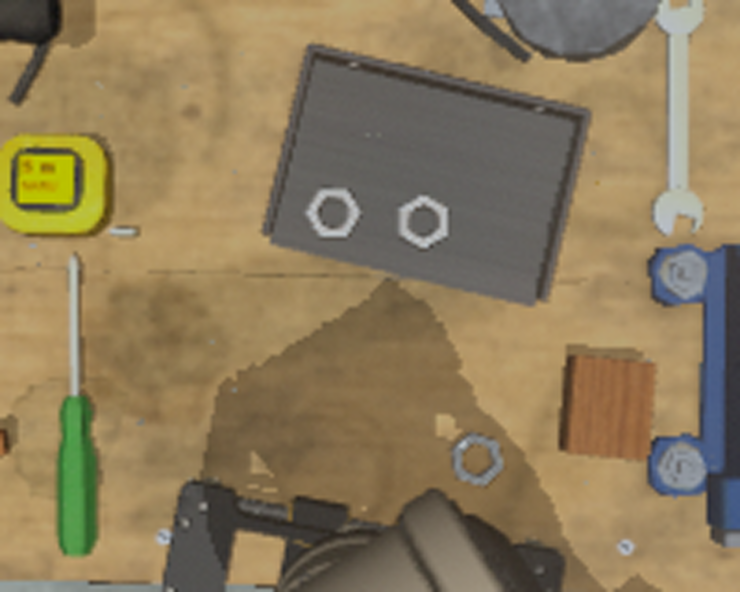

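Nut b is also in, at zoom (423,222), and nothing else has moved. Nut a is last.

Request:
{"api": "step_arm", "payload": {
  "commands": [
    {"translation": [0,0,0],"roll": -0.118},
    {"translation": [-4,-24,0],"roll": 0},
    {"translation": [-5,-24,0],"roll": 0},
    {"translation": [-4,-23,0],"roll": 0},
    {"translation": [0,0,25],"roll": 0},
    {"translation": [0,0,25],"roll": 0},
    {"translation": [0,0,20],"roll": 0},
    {"translation": [0,0,15],"roll": 0},
    {"translation": [0,0,10],"roll": 0},
    {"translation": [0,0,5],"roll": 0},
    {"translation": [0,0,0],"roll": 0},
    {"translation": [0,0,0],"roll": 0}
  ]
}}

```text
time: 9.6
tool_pos: [0.4241, 0.2903, 0.007]
tool_rot: [3.141, 0.001, 3.09]
contact_force: [-0.4, -0.0, -0.3]
opening: 0.0202
grip_force: 0.0
```

Request:
{"api": "step_arm", "payload": {
  "commands": [
    {"translation": [-8,0,0],"roll": 0},
    {"translation": [-8,0,0],"roll": 0},
    {"translation": [-10,0,0],"roll": 0},
    {"translation": [-10,0,0],"roll": 0},
    {"translation": [-10,0,0],"roll": 0},
    {"translation": [-10,0,0],"roll": 0},
    {"translation": [-10,0,0],"roll": 0},
    {"translation": [-10,0,0],"roll": 0},
    {"translation": [-10,0,0],"roll": 0},
    {"translation": [-10,0,0],"roll": 0},
    {"translation": [-10,0,0],"roll": 0},
    {"translation": [-10,0,0],"roll": 0},
    {"translation": [-10,0,0],"roll": 0},
    {"translation": [-10,0,0],"roll": 0},
    {"translation": [-6,0,0],"roll": 0},
    {"translation": [-4,0,0],"roll": 0},
    {"translation": [-3,0,0],"roll": 0},
    {"translation": [-2,0,0],"roll": 0},
    {"translation": [0,0,0],"roll": 0}
  ]
}}

```text
time: 11.18
tool_pos: [0.5745, 0.2826, 0.0066]
tool_rot: [3.142, 0.0, 3.091]
contact_force: [-0.4, 0.2, 0.1]
opening: 0.02
grip_force: 0.0
```

Request:
{"api": "step_arm", "payload": {
  "commands": [
    {"translation": [10,0,0],"roll": 0},
    {"translation": [20,0,0],"roll": 0},
    {"translation": [10,0,-20],"roll": 0},
    {"translation": [0,0,-40],"roll": 0},
    {"translation": [0,0,-40],"roll": 0},
    {"translation": [40,0,0],"roll": 0},
    {"translation": [40,0,0],"roll": 0},
    {"translation": [40,0,0],"roll": 0},
    {"translation": [20,0,0],"roll": 0},
    {"translation": [0,0,0],"roll": 0},
    {"translation": [0,0,0],"roll": 0}
  ]
}}

```text
time: 12.1
tool_pos: [0.3938, 0.2921, 0.1073]
tool_rot: [3.141, 0.001, 3.093]
contact_force: [1.0, -0.3, 0.7]
opening: 0.0203
grip_force: 0.0
```

```bash
python3 - <<'E'
from h import *
im=snap("top","t4")
for r in search_frame("top","nut_a"): print(np.round(r["at"],3),round(r["confidence"],2))
s=observe();print(s["tool_pos"],s["contact_force"])
cv2.imwrite("pics/t4z.png",cv2.resize(im[115:275,160:360,::-1],None,fx=3.7,fy=3.7,interpolation=cv2.INTER_CUBIC))
E
```

```text
[0.613 0.328 0.02 ] 0.63
[0.599 0.283 0.018] 0.59
[0.39559416 0.29207116 0.10711249] [-0.4825714   0.4953145  -0.23818358]
```

View pics/t4z.png

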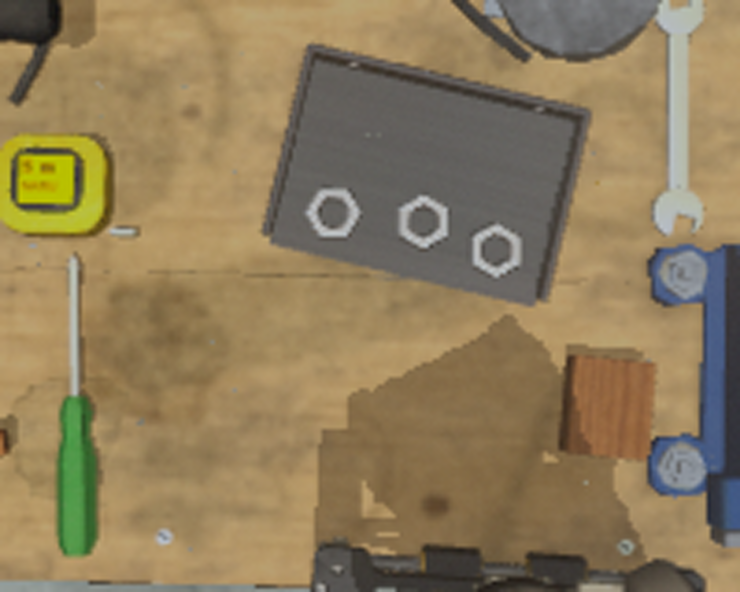

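All three nuts are inside the tray, at zoom (333,213), (423,222) and (496,251). The wood block, screwdriver and spanner haven't moved.

```bash
python3 -c "
from cell import hand_in; print(hand_in())"
```

```text
the job is handed in; nothing more can be done
None
```

I swept all three nuts fully into the catch tray, left the wood block, screwdriver and spanner in place, and handed the job in at about 12 s; the hand-in returned no verdict.

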